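# Stand the instrument panel up on its drying stand and close the keeper

## Task

The wiped front panel of the instrument lies propped on the front rail of the drying stand. Push it by its raised edge against the backstop so that it tips up on its lower edge and stays leaning upright against the backstop; then swing the keeper arm fully closed across the front of the panel so that it cannot fall back. Leave the rack, bottle, jar, wrench and beaker where they are.

Things in the scene. Friction and masses are not known exactly. Their poses are not given: they have to be found in the camera images.
- stand: Fixed aluminium stand, deck 180 x 290 mm, top 12 mm above the bench. Origin on the bench; x points level from front rail to backstop, y along the rail, z up. The rail, a 10 mm round bar, y -75 to +75 mm at x = -55 mm, has its top 57 mm above the bench. The backstop sheet is 170 mm wide. The keeper's post stands at y = +115 mm.
- backstop_foot (a point): Middle of the line where the front face of the steel backstop meets the deck: (55, 0, 12) mm in the stand's axes. From there the backstop rises 115 mm, leaning back (to the stand's +x) by 8 degrees.
- panel: Loose white plate 140 x 150 x 8 mm, about 0.35 kg, dark window strip, grey disc and slots. Origin at its centre; x along the 140 mm from the raised edge to the lower edge, z out of its upper face. Starts sloping 0.44 rad: lower edge on the deck, underside on the rail, raised edge overhanging it by 35 mm. Standing, its x points down and its former upper face is against the backstop.
- panel_upper_edge (a point): Middle of the panel's raised edge (mid-thickness), x = -70 mm in the panel's axes; starts about 75 mm above the bench, ends about 150 mm above it. About 4 N of level push here starts the tipping.
- panel_lower_edge (a point): Middle of the panel's lower edge (mid-thickness), x = +70 mm in the panel's axes; starts on the deck about 10 mm short of the backstop.
- keeper (a joint): Angle of the keeper arm about its upright pivot, rad: 0 = fully closed (arm along the stand's -y, across the front of the standing panel, at its stop), about 1.57 = open, arm along the stand's -x; largest 2.2. It starts at 1.5 to 2.1 and stays where it is left (about 0.5 N to move at the peg).
- keeper_pivot (a point): On the pivot axis, at the arm's height 105 mm above the bench: (37, 115, 105) mm in the stand's axes. The arm is a 10 mm round bar, 110 mm long, level.
- keeper_peg (a point): On the black upright grip peg at the arm's end, 14 mm diameter, 100 mm from the pivot axis, from 105 to 160 mm above the bench; this point is 135 mm above the bench.
- vial_rack: Bystander: blue vial rack 85 x 170 mm, 48 mm high, origin under its centre.
- solvent_bottle: Bystander: bottle, 80 mm diameter, 165 mm high, origin under its centre.
- amber_jar: Bystander: amber jar, 66 mm diameter, 100 mm high, origin under its centre.
- wrench: Bystander: steel wrench 160 mm long lying flat along its x, origin at its underside.
- beaker: Bystander: glass beaker 76 mm diameter, 100 mm high, origin under its centre.

How it is judged:
By the outcome, as a careful person would: the job done as asked, in the order asked, and still so for the second after the job is handed in, with the robot touching nothing.
It also fails if it takes over 58 s, if anything falls off the work surface, if the arm or the gripper's body presses on something with over 40 N, if the wrist force passes 120 N, or if a joint passes its speed limit or range.

## Robot

A 6-joint arm with a two-finger parallel gripper is mounted at the origin on the work surface. World frame = base frame: x ahead of the robot, y to its left, z up, the work surface at z = 0. Lengths are in m, angles in rad, forces in N, time in s.
With the tool pointing down it reaches from about 0.425 to 0.95 m from the base axis. Payload 3.5 kg.
Tool frame: the origin (TCP) lies on the centre line of the jaws, within the pads' length; the fingertips stand 14 mm ahead of it and the grasp point (between the pads) lies 5 mm behind it (ctrl.finger_overhang is the distance from the TCP to the fingertips, in m); z points along the fingers, y is the line along which they close (so a half turn about z gives the same grasp; the last joint's range is limited). The gripper opens to 85 mm and grips with 20 to 120 N. Pads are 22 mm wide; open, the fingers measure 114 mm over their backs; the gripper's body (76 mm by 85 mm) begins 54 mm behind the grasp point. The pads swing forward as they close: fully open they stand 13 mm farther back than shut.
Start: joints at [-1.282, 0.286, 1.577, -0, 1.279, -0.15], TCP at [0.287, -0.611, 0.225] pointing down, gripper open.
Joint ranges: [-2.77, 2.77], [-0.9, 2.22], [0.21, 2.48], [-1.53, 4.67], [0.24, 2.81], [-2.84, 2.84]. Speed limits (rad/s): [2.79, 2.79, 3.14, 3.14, 3.14, 3.14].

## Interface

Orientations are given as a unit quaternion [x, y, z, w].
In Python, from plant import ctrl gives the robot as it stands.
- The arm moves only by the tool send_rows, never from a script. Its argument "moves" is text: rows parted by semicolons, each of 7 numbers parted by spaces: the turn, a rotation vector about the tool's x, y, z in units of 360 degrees (1.0 is 360 degrees), then the shift along the tool's x, y, z in units of 20 cm (1.0 is 20 cm), then the gripper's target within -1 to 1 (fully open at 1, half-way at 0, shut at -1). A call has 1 to 12 rows; each row is the pose to reach, as a shift and turn from the pose commanded when the call began, along the tool's axes at that moment, turning the shorter way round; what a row does not reach only later rows make up. A row lasts 1/8 s, in which the tool goes at most 62.5 mm and 10.7 degrees, less where a joint would pass 70% of its speed; a pose out of reach is approached as far as the arm can. A call with a number of a shift or a turn outside -1 to 1 is refused whole. A call with a gripper value outside its range is refused whole. The fingers move at their own pace and stop on an object; "newtons" is the grip in N (left out, the last holds). Time passes only in rows, so rows that repeat a pose let the fingers close. It gives the time, the measured TCP pose, the force, the opening and the grip force at its end, in the units of the state.
- ctrl.get_state(): the state, without advancing time (a new reading comes with each control period).
- ctrl.read_camera(name): name is "side" or "top"; returns a dict with "image" (480x640x3 uint8, red, green, blue), "fovy" (degrees; the focal length in pixels is half the picture's height over the tangent of half this angle, whatever the lens; pixels are square), "cx", "cy" (the principal point, pixels), "distortion" ([k1, k2, p1, p2, k3] as OpenCV has them; the pictures are not rectified), "extrinsics" (4x4, takes a point from camera to world coordinates). Camera axes: x right, y up, looking along -z (the intrinsics and any distortion apply to the point x, -y, -z); pixel columns grow to the right and rows downward; lengths in m; the calibration is good to about 2 mm. A picture is of the moment at which its call begins. There is no depth.
- ctrl.sign_off(): hands the job in; it is judged then, once.
The state is a dict: "time": time; "qpos": joint angles; "dq": joint speeds; "joint_efforts": joint torques, N m; "eef_pos": TCP position; "tcp_rot": TCP orientation; "contact_force": force on the tool from outside, world axes, zero at the start; "wrist_torque": the same for the moment, N m; "opening": opening from 0.0 (shut) to 1.0 (fully open); "finger_force": force on a finger pad.
Only numpy, scipy, OpenCV 4.12 (cv2) and the standard library are available. Lean on these libraries where they do the work, as an engineer would, in place of code of your own. Each camera call takes 0.05 s, during which the arm holds its last target. There are 200 camera calls.

## Working session

There is one attempt and no reset: what is moved stays moved. The work goes in short steps, Python scripts to look and compute and a tool call to move; the robot and the scene stay as the last step left them, time stands still between calls to the robot, and variables do not carry over. Pictures are saved under pics/ and viewed, at most 10 in all, crops included, and the job is handed in when it is done.

Besides the shell and the picture viewer there is one more tool, called after "Call:" as name(argument=value, ...) on one line, values as JSON. send_rows: Moves the arm, as the interface text tells. Its arguments: {"type":"object","properties":{"moves":{"type":"string"},"newtons":{"type":"number"}},"required":["moves"]}

```bash
mkdir -p pics; ls; python3 - <<'E'
from plant import ctrl
import cv2
for n in("top","side"):
    c=ctrl.read_camera(n); cv2.imwrite(f"pics/{n}0.png",c["image"][:,:,::-1])
    print(n,c["fovy"],c["cx"],c["cy"],c["distortion"],c["extrinsics"])
print(ctrl.get_state())
E
```

```text
pics
top 56.03965863584734 312.22011681643846 246.72572224550177 [0.0364526 0.        0.        0.        0.       ] [[-2.95549462e-02  9.84433495e-01 -1.73254723e-01  4.64604891e-01]
 [-9.99562844e-01 -2.92448003e-02  4.34311433e-03 -1.37469520e-01]
 [-7.91292554e-04  1.73307344e-01  9.84867473e-01  1.02284841e+00]
 [ 0.00000000e+00  0.00000000e+00  0.00000000e+00  1.00000000e+00]]
side 57.01003169930493 325.9190990144006 238.29895122587536 [-0.08951026  0.          0.          0.          0.        ] [[-0.97756315  0.15422359 -0.14347601  0.47009985]
 [-0.21062906 -0.72339196  0.65752526  0.45874111]
 [-0.00238349  0.67299268  0.7396453   0.77503511]
 [ 0.          0.          0.          1.        ]]
{'time': 0.1, 'qpos': array([-1.28199701e+00,  2.87113620e-01,  1.57803154e+00, -1.12756317e-06,
        1.27859010e+00, -1.49981312e-01]), 'dq': array([-0.00091812, -0.00181373, -0.00266435,  0.00106054, -0.00041387,
        0.00202855]), 'joint_efforts': array([ 6.20265255e-04, -4.07298768e+01, -2.93698150e+01, -1.40058273e-04,
        3.40312145e-03,  3.69337755e-06]), 'eef_pos': array([ 0.28662801, -0.6104534 ,  0.22376063]), 'tcp_rot': array([ 9.76029724e-01,  2.17634626e-01, -7.48365697e-05, -1.06868286e-03]), 'contact_force': array([-0.35696184, -0.97554082,  0.27280305]), 'wrist_torque': array([0.0001648 , 0.03370715, 0.00353532]), 'finger_force': 0.0, 'opening': 1.0000372445448822}
```

View pics/top0.png

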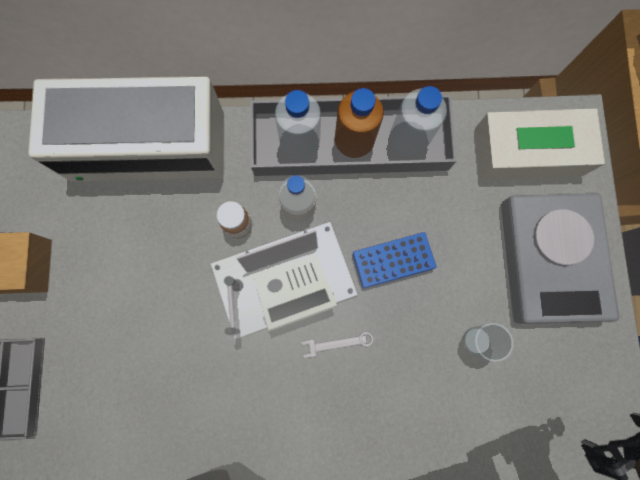

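View pics/side0.png

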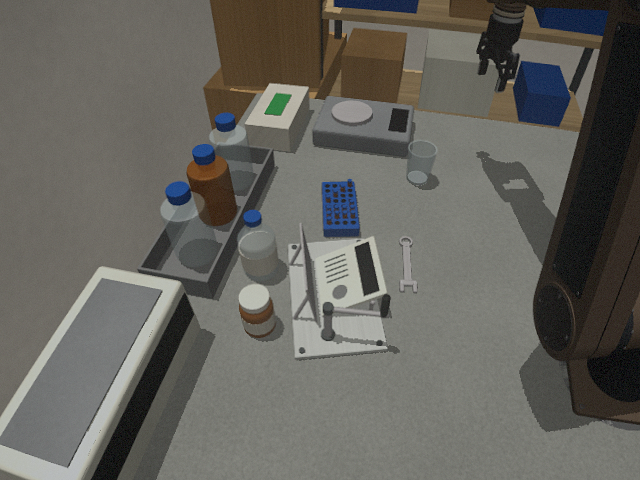

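The top view shows the stand's deck at about (212–356, 224–333), with the backstop on its far side. The panel's raised edge runs from (262,328) to (335,310), facing the robot. The keeper post is near (236,285) and the peg near (232,332). The side view shows the panel on the rail, the post near (327,310) and the dark peg near (385,305). I'll zoom in on both.

```bash
python3 - <<'E'
import cv2
a=cv2.imread("pics/top0.png")[215:345,200:370]; cv2.imwrite("pics/topc.png",cv2.resize(a,None,fx=4.5,fy=4.5,interpolation=cv2.INTER_CUBIC))
a=cv2.imread("pics/side0.png")[215:365,270:410]; cv2.imwrite("pics/sidec.png",cv2.resize(a,None,fx=4,fy=4,interpolation=cv2.INTER_CUBIC))
E
```

```text
(no output)
```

View pics/topc.png

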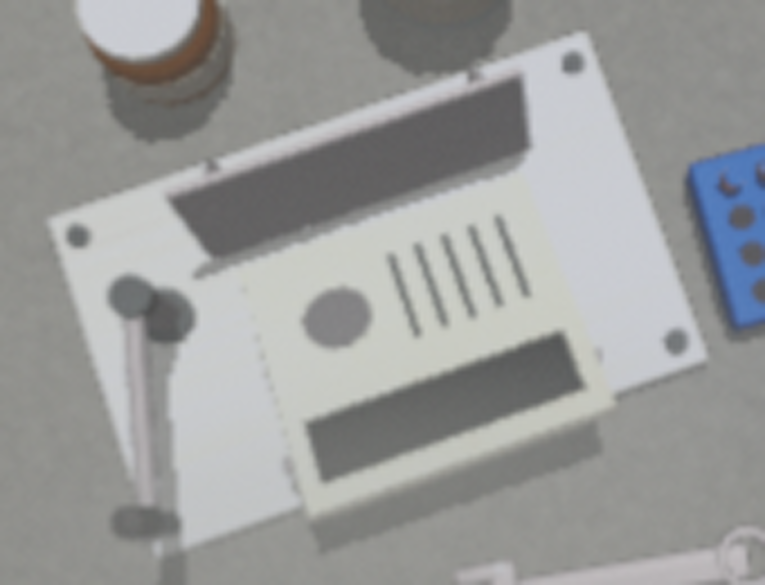

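View pics/sidec.png

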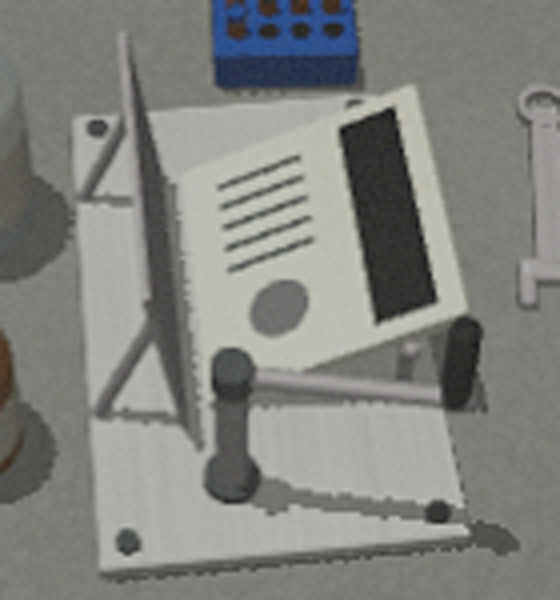

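```bash
cat > h.py <<'E'
from plant import ctrl
import numpy as np, cv2
from scipy.spatial.transform import Rotation as R
def cam(n): return ctrl.read_camera(n)
def proj(c,P):
    E=c["extrinsics"]; p=(np.atleast_2d(P)-E[:3,3])@E[:3,:3]*[1,-1,-1]
    f=240/np.tan(np.radians(c["fovy"]/2)); K=np.array([[f,0,c["cx"]],[0,f,c["cy"]],[0,0,1]])
    return cv2.projectPoints(p,np.zeros(3),np.zeros(3),K,c["distortion"])[0][:,0]
def st(s,P):  # stand -> world
    return np.atleast_2d(P)@R.from_euler("z",s[2]).as_matrix().T+[s[0],s[1],0]
E
python3 - <<'E'
from h import *
from scipy.optimize import least_squares
t,s=cam("top"),cam("side")
T=lambda a:np.array(a)/4.5+[200,215]
S=lambda a:np.array(a)/4+[270,215]
C=np.array([[90,145,12],[90,-145,12],[-90,-145,12]])/1000
tp=T([[48,220],[588,32],[707,360]])
sp=S([[100,572],[73,118]]); 
def keep(q): d=np.array([-np.sin(q),-np.cos(q)]); return lambda z,r=.1: np.r_[np.array([.037,.115])+r*d,z]
def pan(v):
    # upper face raised corners: lower-edge touches deck; slope .44
    a=.44; u=np.array([-np.cos(a),0,np.sin(a)]); n=np.array([np.sin(a),0,np.cos(a)])
    return lambda d,y,h: np.array([v[0],v[1],0.016])+u*(d)+np.array([0,y,0])+n*h
def res(v):
    k=keep(v[3]); p=pan(v[4:6])
    st_t=np.vstack([C,k(.16),[.037,.115,.115],p(.14,.075,.004),p(.14,-.075,.004)])
    st_s=np.vstack([C[:2],k(.16),k(.105),p(.14,.075,.004),p(.14,-.075,.004)])
    r1=proj(t,st(v[:3],st_t))-np.vstack([tp,T([[128,522],[133,297],[309,514],[612,402]])])
    r2=proj(s,st(v[:3],st_s))-np.vstack([sp,S([[467,325],[457,400],[467,312],[415,87]])])
    return np.vstack([r1,r2]).ravel()
o=least_squares(res,[.48,-.07,.25,1.7,.045,0],loss="soft_l1")
v=o.x;print(v.round(4)); print(res(v).reshape(-1,2).round(1).tolist())
k=keep(v[3]);p=pan(v[4:6])
print("peg",st(v[:3],k(.135)),"pivot",st(v[:3],[.037,.115,.105]),"closed peg",st(v[:3],[.037,.015,.135]),"raised edge",st(v[:3],p(.14,0,0)),st(v[:3],p(.14,.075,0)),st(v[:3],p(.14,-.075,0)),"foot",st(v[:3],[.055,0,.012]))
E
```

```text
[ 0.5644 -0.0789  0.3441  1.7062  0.0367 -0.0085]
[[0.1, 4.2], [-0.4, 0.2], [3.1, 0.6], [-0.3, -1.1], [-7.4, -0.4], [-0.5, 1.1], [-0.1, -0.9], [5.8, -0.2], [0.7, -0.7], [-0.9, 0.5], [-1.5, -0.5], [1.2, -0.1], [-1.5, -0.9]]
peg [[0.46265678 0.02111444 0.135     ]] pivot [[0.56048727 0.04183147 0.105     ]] closed peg [[ 0.59422086 -0.05230696  0.135     ]] raised edge [[ 0.48264632 -0.11727594  0.07563153]] [[ 0.45734612 -0.04667211  0.07563153]] [[ 0.50794651 -0.18787976  0.07563153]] foot [[ 0.61622582 -0.06035568  0.012     ]]
```

```bash
python3 - <<'E'
from h import *
from scipy.optimize import least_squares
t,s=cam("top"),cam("side")
T=lambda a:np.array(a)/4.5+[200,215]
S=lambda a:np.array(a)/4+[270,215]
def ray(c,px,z):
    return least_squares(lambda q:(proj(c,np.r_[q,z])-px).ravel(),[.5,-.1]).x
A=[ray(t,p,.012) for p in T([[48,220],[588,32],[707,360]])]
B=[ray(s,p,.012) for p in S([[100,562],[73,118]])]
print("deck",A,B,[np.linalg.norm(A[1]-A[0]),np.linalg.norm(A[2]-A[1])])
print("dirs",np.arctan2(*(A[0]-A[1])[::-1])-np.pi/2)
# triangulations
def tri(pt,ps):
    o=least_squares(lambda P:np.r_[(proj(t,P)-pt).ravel(),(proj(s,P)-ps).ravel()],[.5,-.1,.1]); return o.x.round(4),o.fun.round(1)
print("pegtop",tri(T([125,522]),S([467,325])))
print("posttop",tri(T([133,297]),S([233,365])))
print("bs R top",tri(T([521,75]),S([124,35])), "bs L low/top",tri(T([168,200]),S([145,300])))
print("edge L",tri(T([309,514]),S([467,312])),"edge R",tri(T([612,402]),S([415,87])))
print("bs L foot",tri(T([200,272]),S([200,445])))
E
```

```text
deck [array([0.6099235, 0.088322 ]), array([ 0.69856504, -0.18598461]), array([ 0.53010664, -0.23883967])] [array([0.61218241, 0.08558005]), array([ 0.69903441, -0.18254845])] [np.float64(0.2882731987890167), np.float64(0.17655562533790198)]
dirs 0.3125556063161903
pegtop (array([0.461 , 0.0214, 0.1624]), array([-0. , -0.2,  0.2,  0. ]))
posttop (array([0.56  , 0.0278, 0.1108]), array([-0. , -0.2,  0.2,  0. ]))
bs R top (array([ 0.6545, -0.1496,  0.1232]), array([-0. , -0.3,  0.3,  0.1])) bs L low/top (array([0.6032, 0.0102, 0.1234]), array([-0.1, -0.9,  0.8,  0.2]))
edge L (array([ 0.4611, -0.0469,  0.0773]), array([ 0.,  0., -0., -0.])) edge R (array([ 0.507 , -0.1875,  0.0771]), array([ 0. ,  0.4, -0.4, -0.1]))
bs L foot (array([0.5808, 0.0125, 0.0106]), array([ 0. ,  0.4, -0.3, -0.1]))
```

```bash
cat >> h.py <<'E'
SP=(.5605,-.0925,.313)
def rows(W):  # (x,y,z,yaw) in stand axes -> turn(rev), shift(/0.2) in current tool axes
    s=ctrl.get_state(); R0=R.from_quat(s["tcp_rot"])
    for x,y,z,w in W:
        Rt=R.from_euler("z",w+SP[2])*R.from_euler("x",np.pi)
        rv=(R0.inv()*Rt).as_rotvec()/2/np.pi; d=R0.inv().apply(st(SP,[x,y,z])[0]-s["eef_pos"])/.2
        print((x,y,z,w),rv.round(4),d.round(3))
def tell():
    s=ctrl.get_state(); p=s["eef_pos"]-[SP[0],SP[1],0]
    print("stand tcp",R.from_euler("z",-SP[2]).apply(p).round(4),"F",R.from_euler("z",-SP[2]).apply(s["contact_force"]).round(2),"t",s["time"])
E
python3 -c "
from h import *
rows([(-.135,0,.2,0),(-.135,0,.068,0)])"
```

```text
(-0.135, 0, 0.2, 0) [-0.0001 -0.      0.02  ] [ 1.67  -1.849  0.124]
(-0.135, 0, 0.068, 0) [-0.0001 -0.      0.02  ] [ 1.67  -1.848  0.784]
```

Call:
send_rows(moves="0 0 0.02 0.28 -0.31 0.02 0;0 0 0.02 0.5 -0.55 0.04 0;0 0 0.02 0.7 -0.77 0.06 0;0 0 0.02 0.85 -0.94 0.06 0;0 0 0.02 0.85 -0.94 0.06 0")

```text
time: 0.92
eef_pos: [0.3616, -0.3649, 0.2126]
tcp_rot: [0.987, 0.158, -0.0, -0.001]
contact_force: [0.0, -1.0, -0.4]
opening: 0.5
finger_force: 0.0
```

```bash
python3 -c "
from h import *
tell();rows([(-.135,0,.2,0),(-.135,0,.068,0)])"
```

```text
stand tcp [-0.2732 -0.1979  0.2126] F [-0.27 -0.92 -0.44] t 0.925
(-0.135, 0, 0.2, 0) [-0.0002 -0.      0.0007] [ 0.695 -0.987  0.065]
(-0.135, 0, 0.068, 0) [-0.0002 -0.      0.0007] [ 0.695 -0.986  0.725]
```

Call:
send_rows(moves="0 0 0.0007 0.17 -0.25 0.02 0;0 0 0.0007 0.34 -0.49 0.03 0;0 0 0.0007 0.52 -0.74 0.05 0;0 0 0.0007 0.695 -0.985 0.06 0;0 0 0.0007 0.695 -0.985 0.3 0;0 0 0.0007 0.695 -0.985 0.55 0;0 0 0.0007 0.695 -0.985 0.72 0;0 0 0.0007 0.695 -0.985 0.72 0")

```text
time: 1.92
eef_pos: [0.4305, -0.1378, 0.0665]
tcp_rot: [0.988, 0.154, -0.003, -0.002]
contact_force: [0.3, 0.6, 0.0]
opening: 0.5
finger_force: 0.0
```

```bash
python3 - <<'E'
from h import *
tell();rows([(-.1,0,.068,0)])
i=[]
for n,(r,c) in dict(side=(200,260),top=(200,180)).items():
    a=cam(n)["image"][r:r+170,c:c+190,::-1]; i.append(cv2.resize(a,None,fx=2.1,fy=2.1,interpolation=cv2.INTER_CUBIC))
cv2.imwrite("pics/b.png",np.hstack(i))
E
```

```text
stand tcp [-0.1377 -0.003   0.0665] F [0.44 0.47 0.03] t 1.925
(-0.1, 0, 0.068, 0) [-0.0008  0.0007 -0.0008] [ 0.188 -0.016 -0.008]
```

View pics/b.png

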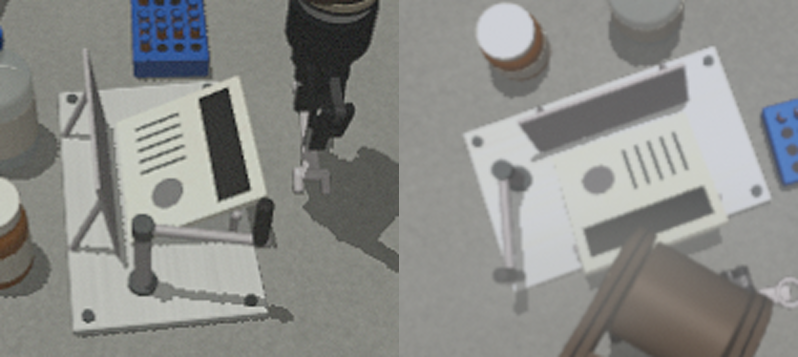

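The crop shows the half-open fingers just in front of the raised edge, with the near fingertip at about (312,188). I'll check that against the projected tool points.

```bash
python3 - <<'E'
from h import *
c=cam("side")
q=lambda P:((proj(c,st(SP,P))-[260,200])*2.1).round(0).tolist()
s=np.array([-.1377,-.003,.0665])
print("tcp",q(s),"tips near/far",q(s+[0,.021,-.014]),q(s+[0,-.021,-.014]),"near pad corners",q(s+[.011,.021,-.014]),q(s+[-.011,.021,-.014]))
print("edge mid/L/R",q([-.083,0,.076]),q([-.083,.075,.076]),q([-.083,-.075,.076]))
E
```

```text
tcp [[307.0, 133.0]] tips near/far [[310.0, 158.0]] [[301.0, 125.0]] near pad corners [[299.0, 159.0]] [[321.0, 157.0]]
edge mid/L/R [[254.0, 133.0]] [[269.0, 197.0]] [[241.0, 77.0]]
```

```bash
python3 - <<'E'
from h import *
c=cam("side");a=c["image"][195:315,360:460,::-1].copy()
a=cv2.resize(a,None,fx=5,fy=5,interpolation=cv2.INTER_CUBIC)
s=np.array([-.1377,-.003,.0665])
for d in ([0,0,0],[0,.021,-.014],[0,-.021,-.014]):
    p=(proj(c,st(SP,s+d))[0]-[360,195])*5; cv2.circle(a,(int(p[0]),int(p[1])),5,(0,0,255),1)
cv2.imwrite("pics/c.png",a)
E
```

```text
(no output)
```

View pics/c.png

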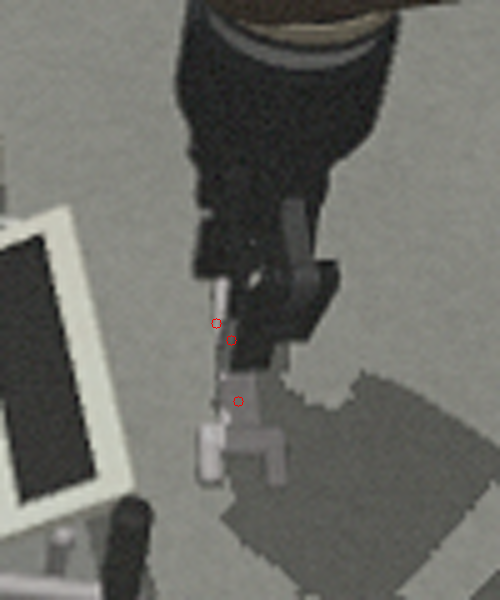

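The pale piece at (200–285, 430–485) is the wrench on the bench below. The fingers match the projection, so I'll push now.

Call:
send_rows(moves="0 0 0 0.1 -0.015 0 0;0 0 0 0.17 -0.015 0 0;0 0 0 0.21 -0.015 0 0;0 0 0 0.24 -0.015 0 0;0 0 0 0.27 -0.015 0 0;0 0 0 0.29 -0.015 -0.01 0;0 0 0 0.29 -0.015 -0.01 0")

```text
time: 3.0
eef_pos: [0.4871, -0.118, 0.0713]
tcp_rot: [0.988, 0.154, 0.0, 0.0]
contact_force: [0.3, -0.5, -0.4]
opening: 0.495
finger_force: 0.0
```

```bash
python3 - <<'E'
from h import *
tell();rows([(-.06,0,.085,0),(.03,0,.13,0),(.05,0,.13,0)])
cv2.imwrite("pics/d.png",cv2.resize(cam("side")["image"][200:360,250:450,::-1],None,fx=3,fy=3))
E
```

```text
stand tcp [-0.0776 -0.0016  0.0713] F [ 0.11 -0.53 -0.42] t 3.0
(-0.06, 0, 0.085, 0) [ 0.0001 -0.0001 -0.0007] [ 0.088 -0.008 -0.068]
(0.03, 0, 0.13, 0) [ 0.0001 -0.0001 -0.0007] [ 0.538 -0.01  -0.293]
(0.05, 0, 0.13, 0) [ 0.0001 -0.0001 -0.0007] [ 0.638 -0.011 -0.293]
```

View pics/d.png

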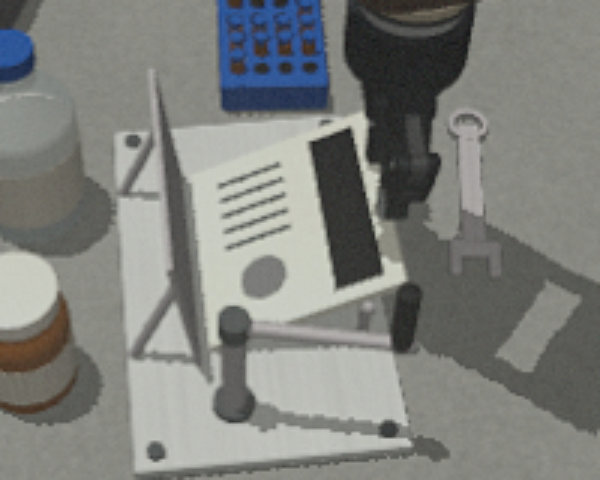

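The fingers are now at the raised edge, around (385,195), with almost no force. I'll keep pushing and rise as the edge lifts.

Call:
send_rows(moves="0 0 0 0.03 -0.008 0.02 0;0 0 0 0.055 -0.008 0.01 0;0 0 0 0.08 -0.008 -0.02 0;0 0 0 0.11 -0.008 -0.05 0;0 0 0 0.14 -0.008 -0.08 0;0 0 0 0.17 -0.008 -0.1 0;0 0 0 0.2 -0.008 -0.12 0;0 0 0 0.23 -0.008 -0.14 0")

```text
time: 4.05
eef_pos: [0.5304, -0.1022, 0.0992]
tcp_rot: [0.988, 0.154, -0.0, -0.0]
contact_force: [-0.8, 0.0, 1.1]
opening: 0.501
finger_force: 0.0
```

```bash
python3 - <<'E'
from h import *
tell();rows([(.03,0,.13,0),(.05,0,.13,0)])
cv2.imwrite("pics/e.png",cv2.resize(cam("side")["image"][200:360,250:450,::-1],None,fx=3,fy=3))
E
```

```text
stand tcp [-0.0317  0.      0.0992] F [-0.78  0.29  1.11] t 4.05
(0.03, 0, 0.13, 0) [-0.      0.     -0.0007] [ 0.308 -0.001 -0.154]
(0.05, 0, 0.13, 0) [-0.      0.     -0.0007] [ 0.408 -0.002 -0.154]
```

View pics/e.png

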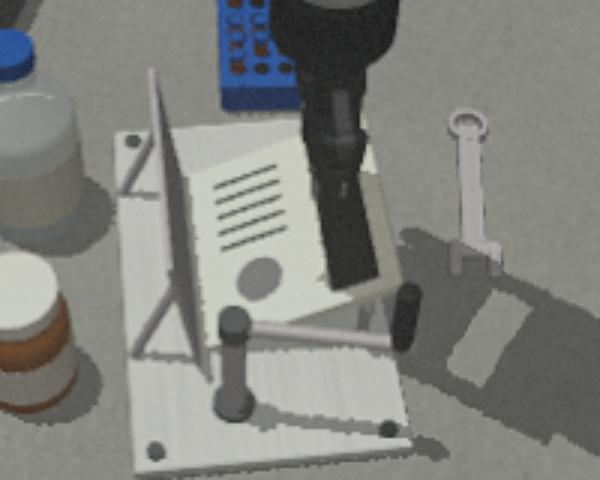

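The fingers rode over the edge because the half-open tips sat too high. The panel is essentially unmoved. I'll lift, back off and push again lower, with the jaws nearly shut so the tips stand further forward.

Call:
send_rows(moves="0 0 0 0 0 -0.1 -0.5;0 0 0 -0.2 0 -0.1 -0.5;0 0 0 -0.43 0 -0.1 -0.5;0 0 0 -0.46 0 0.1 -0.5;0 0 0 -0.46 0 0.19 -0.5;0 0 0 -0.46 0 0.19 -0.5;0 0 0 -0.38 0 0.19 -0.5;0 0 0 -0.3 0 0.19 -0.5;0 0 0 -0.26 0 0.19 -0.5;0 0 0 -0.24 0 0.19 -0.5")

```text
time: 5.35
eef_pos: [0.4818, -0.1185, 0.0616]
tcp_rot: [0.988, 0.156, -0.006, 0.001]
contact_force: [-19.4, -9.9, 13.5]
opening: 0.253
finger_force: 12.6
```

```bash
python3 -c "
from h import *
tell()"
```

```text
stand tcp [-0.0829 -0.0005  0.0616] F [-21.51  -3.44  13.47] t 5.35
```

The 21 N with upward drag on the tool looks like a friction jam: the rising edge drags on a finger that is only moving level. I'll follow the edge's arc instead, rising with it.

Call:
send_rows(moves="0 0 0 0 0 -0.03 -0.5;0 0 0 0.015 0 -0.055 -0.5;0 0 0 0.03 0 -0.085 -0.5;0 0 0 0.05 0 -0.115 -0.5;0 0 0 0.07 0 -0.14 -0.5")

```text
time: 5.98
eef_pos: [0.4958, -0.1137, 0.0894]
tcp_rot: [0.988, 0.155, -0.004, 0.001]
contact_force: [-9.7, -5.1, 5.6]
opening: 0.251
finger_force: 6.0
```

```bash
python3 - <<'E'
from h import *
tell()
cv2.imwrite("pics/f.png",cv2.resize(cam("side")["image"][200:360,250:450,::-1],None,fx=3,fy=3))
E
```

```text
stand tcp [-0.0681 -0.0003  0.0894] F [-10.79  -1.84   5.56] t 5.975
```

View pics/f.png

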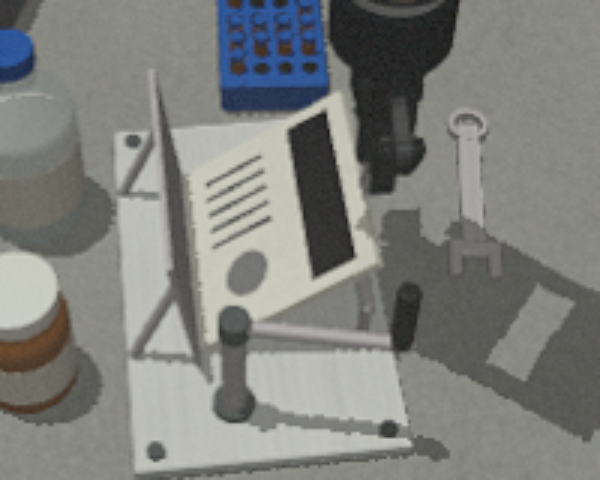

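The panel is tipping: its raised corner has moved up and left to about (342,95). I'll continue along the arc.

Call:
send_rows(moves="0 0 0 0.04 0 -0.05 -0.5;0 0 0 0.08 0 -0.09 -0.5;0 0 0 0.13 0 -0.135 -0.5;0 0 0 0.19 0 -0.175 -0.5;0 0 0 0.25 0 -0.205 -0.5;0 0 0 0.31 0 -0.23 -0.5;0 0 0 0.37 0 -0.245 -0.5;0 0 0 0.42 0 -0.25 -0.5")

```text
time: 7.02
eef_pos: [0.5805, -0.0869, 0.1438]
tcp_rot: [0.988, 0.154, 0.002, 0.001]
contact_force: [-3.0, 1.7, 14.1]
opening: 0.249
finger_force: 7.2
```

```bash
python3 - <<'E'
from h import *
tell()
E
```

```text
stand tcp [ 0.0208 -0.0009  0.1438] F [-2.38  2.53 14.13] t 7.025
```

Call:
send_rows(moves="0 0 0 0 0 -0.025 -0.5;0 0 0 0 0 -0.04 -0.5")

```text
time: 7.28
eef_pos: [0.5779, -0.0869, 0.1471]
tcp_rot: [0.988, 0.154, -0.0, 0.0]
contact_force: [-0.8, -0.5, -0.9]
opening: 0.248
finger_force: 0.0
```

```bash
python3 - <<'E'
from h import *
tell()
c=cam("side")
im=c["image"][:,:,::-1]
cv2.imwrite("pics/g.png",np.vstack([cv2.resize(im[200:300,270:430],None,fx=3,fy=3,interpolation=cv2.INTER_CUBIC),cv2.resize(cam("top")["image"][200:300,200:360,::-1],None,fx=3,fy=3,interpolation=cv2.INTER_CUBIC)]))
E
```

```text
stand tcp [0.0183 0.     0.1471] F [-0.93 -0.18 -0.93] t 7.275
```

View pics/g.png

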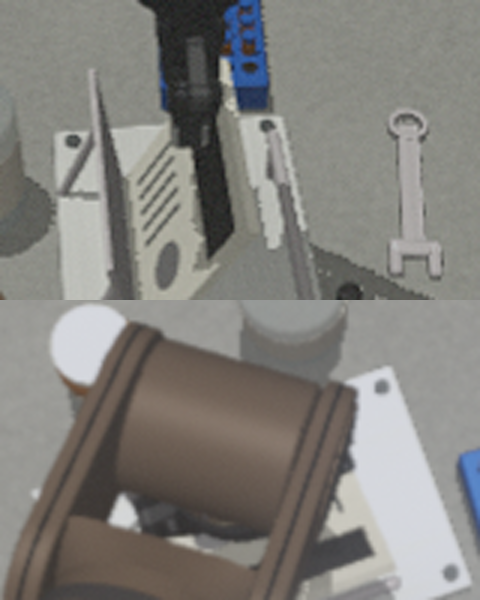

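```bash
python3 - <<'E'
from h import *
c=cam("side")
q=lambda P:((proj(c,st(SP,P))-[270,200])*3).round(0).astype(int).tolist()
print("tip",q([.0183,0,.133]),"tcp",q([.0183,0,.147]))
for a in (.8,.9,1.,1.1,1.2,1.3,1.45):
    u=np.array([-np.cos(a),0,np.sin(a)]);n=np.array([np.sin(a),0,np.cos(a)]);b=np.array([.053,0,.012])-n*.008 if a>1.5 else np.array([.051-.008*np.sin(a),0,.012])
    r=[]
    for y in(.075,-.075):
        for h in(0,.008): r+=[q(b+u*.14+n*h+[0,y,0])[0]]
    print(a,"L under/up, R under/up",r, (b+u*.14).round(3))
E
```

```text
tip [[185, 147]] tcp [[185, 133]]
0.8 L under/up, R under/up [[311, 251], [303, 247], [274, 78], [266, 73]] [-0.052  0.     0.112]
0.9 L under/up, R under/up [[297, 244], [287, 240], [261, 69], [252, 65]] [-0.042  0.     0.122]
1.0 L under/up, R under/up [[280, 237], [269, 234], [245, 62], [236, 58]] [-0.031  0.     0.13 ]
1.1 L under/up, R under/up [[261, 232], [250, 229], [229, 56], [218, 53]] [-0.02   0.     0.137]
1.2 L under/up, R under/up [[241, 228], [229, 226], [211, 52], [200, 49]] [-0.007  0.     0.142]
1.3 L under/up, R under/up [[220, 225], [207, 224], [191, 48], [180, 47]] [0.006 0.    0.147]
1.45 L under/up, R under/up [[186, 224], [173, 224], [161, 46], [149, 46]] [0.026 0.    0.151]
```

The last picture shows the panel at about 1.1 rad. The finger is at roughly (200,110) on the upper-face side of the raised edge, so it slipped over and the panel was probably falling back. I've used all my picture views, so I'll measure the panel by fitting a model to the images.

```bash
cat >> h.py <<'E'
def cream(im):  # panel is yellowish: R-B large; deck/bench neutral
    im=cv2.GaussianBlur(im,(3,3),0).astype(int); return (im[...,0]-im[...,2]>8)&(im.sum(2)>330)
def face(a,x0,z0=.012,y=0,under=False):
    u=np.array([-np.cos(a),0,np.sin(a)]);n=np.array([np.sin(a),0,np.cos(a)])
    b=np.array([x0,y,z0])+n*(0 if under else .008)
    return np.array([b+[0,.075,0],b+u*.14+[0,.075,0],b+u*.14+[0,-.075,0],b+[0,-.075,0]])
E
python3 - <<'E'
from h import *
tell()
im0=cv2.imread("pics/side0.png")[:,:,::-1]
print("panel",im0[250,335],im0[290,350],"deck",im0[345,340],im0[330,360],"bench",im0[300,430])
im=cam("side")["image"]; g=cv2.imread("pics/g.png")[:300]
a=im[200:300,270:430]; b=cv2.resize(g[:,:,::-1],(160,100),interpolation=cv2.INTER_AREA)
print("diff vs g",np.abs(a.astype(int)-b).mean())
m=cream(im); 
for r in range(225,310,4): print(r,"".join("#" if m[r,c] else ("." if im[r,c].sum()<200 else "-") for c in range(280,400,2)))
E
```

```text
stand tcp [ 0.0177 -0.      0.1466] F [ 1.17 -0.08 -0.16] t 7.425
panel [178 180 171] [186 189 178] deck [179 180 174] [171 173 166] bench [128 126 122]
diff vs g 15.130541666666666
225 ----------------------.....---..----------------------------
229 -----------------------.....--..........--------------------
233 ----------------------..................--------------------
237 ------------------------........------------##--------------
241 ------------------------......----------#######-------------
245 -------------------------....------####-....####------------
249 ------------------------------######-.......####------------
253 --------------------------###########........###------------
257 ------------------------------#######-.......####-----------
261 --------------------------------#####-.......-###-----------
265 ----------------------------##---#####........####----------
269 ----------------------------#-##-#####-.......-###----------
273 ------------------------#-----#########........####---------
277 --------------------------##--.-#######........-###---------
281 ---------------------------##-#########-........####--------
285 --------------------####-###---#########........-###--------
289 ---------------------##----------#######-........####-------
293 -------------------###-----------#######-.....-######-------
297 -------------------#-###-------###################--....----
301 -------------------####--#----##############-------....-----
305 -------------------##----------#######-------------....-----
309 --------------------------------------------------.....-----
```

The panel has fallen back onto the rail, with its corners near (373,237) and (383,295), which is about where it started. I'll retry with the jaws shut and the tip much lower, matching the edge's arc in small stages.

Call:
send_rows(moves="0 0 0 0 0 -0.12 -1;0 0 0 -0.25 0 -0.12 -1;0 0 0 -0.5 0 -0.12 -1;0 0 0 -0.71 0 0 -1;0 0 0 -0.71 0 0.25 -1;0 0 0 -0.71 0 0.47 -1;0 0 0 -0.71 0 0.47 -1;0 0 0 -0.65 0 0.47 -1;0 0 0 -0.58 0 0.47 -1;0 0 0 -0.545 0 0.47 -1;0 0 0 -0.52 0 0.47 -1;0 0 0 -0.505 0 0.47 -1")

```text
time: 8.98
eef_pos: [0.4796, -0.1186, 0.0528]
tcp_rot: [0.988, 0.155, -0.003, 0.001]
contact_force: [-10.8, -8.2, 4.7]
opening: -0.003
finger_force: 6.4
```

```bash
python3 -c "
from h import *
tell(); print(ctrl.finger_overhang)"
```

```text
stand tcp [-0.085   0.0001  0.0528] F [-12.8   -4.43   4.68] t 8.975
0.014
```

Call:
send_rows(moves="0 0 0 0 0 -0.03 -1;0 0 0 0.015 0 -0.055 -1;0 0 0 0.03 0 -0.085 -1;0 0 0 0.05 0 -0.115 -1;0 0 0 0.07 0 -0.14 -1;0 0 0 0.095 0 -0.165 -1;0 0 0 0.12 0 -0.19 -1;0 0 0 0.145 0 -0.215 -1")

```text
time: 9.98
eef_pos: [0.5053, -0.1104, 0.0974]
tcp_rot: [0.988, 0.155, -0.006, 0.0]
contact_force: [-18.9, -4.3, 15.7]
opening: 0.0
finger_force: 9.6
```

```bash
cat >> h.py <<'E'
def show(r0=205,r1=310,c0=280,c1=410,st=4):
    im=cam("side")["image"]; m=cream(im)
    for r in range(r0,r1,st): print(r,"".join("#" if m[r,c] else ("." if im[r,c].sum()<200 else "-") for c in range(c0,c1,2)))
E
python3 -c "
from h import *
tell(); show()"
```

```text
stand tcp [-0.058   0.      0.0974] F [-19.28   1.76  15.7 ] t 9.975
205 -------------------------------------.....................-------
209 ------------------------..--.--..--.-.....................-------
213 -------------------------.-------.--......................-------
217 ----------------------------..--..--..-.................---------
221 ------------------------..--..--..--..----............-----------
225 ------------------------------------------...........------------
229 ----------------------.--..........--###--...........------------
233 ----------------------..........--##.####-......--..-------------
237 -------------------------------##-...####-......--..-------------
241 ----------------------------###......-###--.....-----------------
245 -------------------------######-......####-.....---..------------
249 ----------------------##########......#####..........------------
253 -------------------#####-#######.......####-....-----------------
257 -----------------###############-......####-....-----------------
261 ----------------###########-#####......-####---
[... 158 characters left out ...]

273 ----------------######-###--######.......####--------------------
277 -----------------######-##########.......####--------------------
281 -----------------#################-......-####-------------------
285 -----------------#######----#######....######--------------------
289 -----------------######-----#######.######-----------------------
293 ------------------####-----############--------------------------
297 ------------------######-###########---------------.....---------
301 ------------------###############------------------....----------
305 ------------------####-----##----------------------....----------
309 ------------------####----------------------------.....----------
```

Call:
send_rows(moves="0 0 0 0 0 -0.03 -1;0 0 0 0.02 0 -0.055 -1;0 0 0 0.05 0 -0.08 -1;0 0 0 0.08 0 -0.1 -1;0 0 0 0.11 0 -0.12 -1;0 0 0 0.14 0 -0.14 -1;0 0 0 0.17 0 -0.155 -1")

```text
time: 10.9
eef_pos: [0.5421, -0.0985, 0.1272]
tcp_rot: [0.988, 0.154, 0.0, -0.0]
contact_force: [-1.1, -0.0, 0.9]
opening: 0.001
finger_force: 0.7
```

```bash
python3 -c "
from h import *
tell(); show()"
```

```text
stand tcp [-0.0193 -0.      0.1272] F [-1.08  0.33  0.87] t 10.9
205 ----------------------------...................------------------
209 ------------------------.---..-..............--------------------
213 -------------------------.---.--...........----------------------
217 ----------------------------.---...........----------------------
221 ------------------------..---##-..........-----------------------
225 ---------------------------####-......--..-----------------------
229 --------------------------#.###-......--..-----------------------
233 ----------------------..--..-###-...-.---------------------------
237 -----------------------##....####.....---..----------------------
241 ---------------------####....####-........-----------------------
245 --------------------#####....-###--....--------------------------
249 -------------------######-....####-.-----------------------------
253 ------------------########....####-------------------------------
257 -----------------#########....-###-------------------------------
261 ----------------###-#-####-....####----------------
[... 154 characters left out ...]

273 -----------------##-#######-....####-----------------------------
277 -----------------###-######-...-####-----------------------------
281 -----------------#####--####..####-------------------------------
285 -----------------####---#########--------------------------------
289 ------------------##----#######----------------------------------
293 ------------------##---######------------------------------------
297 ------------------##########------------------------....---------
301 ------------------######---------------------------....----------
305 ------------------###------------------------------....----------
309 -------------------##-----------------------------.....----------
```

It is tracking well, at about 1.18 rad with a light contact force. I'll continue to upright.

Call:
send_rows(moves="0 0 0 0.035 0 -0.02 -1;0 0 0 0.07 0 -0.035 -1;0 0 0 0.105 0 -0.045 -1;0 0 0 0.14 0 -0.05 -1;0 0 0 0.175 0 -0.055 -1;0 0 0 0.21 0 -0.055 -1;0 0 0 0.24 0 -0.055 -1;0 0 0 0.27 0 -0.055 -1;0 0 0 0.3 0 -0.055 -1;0 0 0 0.32 0 -0.055 -1")

```text
time: 12.2
eef_pos: [0.6028, -0.0792, 0.138]
tcp_rot: [0.988, 0.154, -0.0, -0.0]
contact_force: [-0.3, -0.3, -0.3]
opening: 0.004
finger_force: 0.0
```

```bash
python3 -c "
from h import *
tell(); show(c0=270,c1=380)"
```

```text
stand tcp [ 0.0444 -0.0003  0.138 ] F [-0.41 -0.16 -0.26] t 12.2
205 ----------------................-----------------------
209 -------------------...........---..-..--.--------------
213 -------------------............---.------..------------
217 ------------------#...........---..--..--..------------
221 ------------------#-....--.....--..--..--..------------
225 --------------------....--...--------------------------
229 -------------------#....---..---.............----------
233 ---------------------...---...--.....-...-..-----------
237 ---------------------...--....-------------------------
241 ----------------------.....----------------------------
245 -----------------------....----------------------------
249 -------------------------------------------------------
253 -------------------------------------------------------
257 -------------------------------------------------------
261 -------------------------------------------------------
265 -------------------------------------------------------
269 -------------------------------------------------------
273 -------------------------------------------------------
277 ---------------------##--------------------------------
281 ---------------------##--------------------------------
285 ----------------------#--------------------------------
289 ----------------------#--------------------------------
293 ----------------------##-------------------------------
297 #---------------------##-------------------------------
301 -----------------------#-------------------------------
305 -----------------------##------------------------------
309 -.#--------------------##------------------------------
```

The panel's upper face is no longer visible and the contact force is near zero, so it is leaning on the backstop. I'll give it a small confirming nudge, then retreat.

Call:
send_rows(moves="0 0 0 0.02 0 0 -1;0 0 0 0.04 0 0 -1;0 0 0 0 0 0 -1;0 0 0 -0.2 0 0 -1;0 0 0 -0.4 0 0 -1;0 0 0 -0.4 0 -0.25 -1;0 0 0 -0.4 0 -0.45 -1;0 0 0 -0.4 0 -0.45 -1")

```text
time: 13.25
eef_pos: [0.5279, -0.1046, 0.2328]
tcp_rot: [0.988, 0.154, 0.004, 0.002]
contact_force: [0.3, -1.1, 0.1]
opening: 0.0
finger_force: 0.0
```

```bash
python3 -c "
from h import *
tell(); show(c0=270,c1=380,r1=330); rows([(-.051,.173,.23,1.32),(-.051,.173,.132,1.32)])
c=cam('side')
for a in(1.57,1.71): print(a,proj(c,st(SP,face(a,.047,under=True))).round(0).tolist())"
```

```text
stand tcp [-0.0348 -0.0015  0.2328] F [-0.07 -1.13  0.08] t 13.25
205 --------------------------------.------------....------
209 -----------------------------..--..-...-.--------------
213 ------------------------------.--..---.--..------------
217 ----------------#----------------..--..--...-----------
221 ----------------#------------..--..--..--..------------
225 -------------------------------------------------------
229 ---------------------------.--...............----------
233 ------------------.--------..................----------
237 -------------------------------------------------------
241 -------------------.-----------------------------------
245 -------------------.-----------------------------------
249 -------------------.-----------------------------------
253 -------------------.-----------------------------------
257 -------------------------------------------------------
261 --------------------.----------------------------------
265 --------------------.----------------------------------
269 --------------------.----------------------------------
273 ----------
[... 498 characters left out ...]
---------------------------
309 ..---------------------#-------------------------------
313 ..----------------------#--....------------------------
317 -------------------------------------------------------
321 -------------------------------------------------------
325 -------------------------------------------------------
329 -.-----------------------------------------------------
(-0.051, 0.173, 0.23, 1.32) [ 7.000e-04 -1.000e-04 -2.108e-01] [-0.08  -0.868 -0.002]
(-0.051, 0.173, 0.132, 1.32) [ 7.000e-04 -1.000e-04 -2.108e-01] [-0.082 -0.869  0.488]
1.57 [[321.0, 318.0], [320.0, 275.0], [313.0, 216.0], [315.0, 260.0]]
1.71 [[321.0, 318.0], [309.0, 277.0], [304.0, 217.0], [315.0, 260.0]]
```

The panel's left edge now runs from (308,281) to (318,313), which matches the 1.71 rad leaning pose. On to the keeper.

Call:
send_rows(moves="0 0 -0.025 -0.02 -0.2 0 -1;0 0 -0.05 -0.04 -0.45 0 -1;0 0 -0.08 -0.06 -0.7 0 -1;0 0 -0.11 -0.08 -0.87 0 -1;0 0 -0.135 -0.08 -0.87 0 -1;0 0 -0.16 -0.08 -0.87 0 -1;0 0 -0.185 -0.08 -0.87 0 -1;0 0 -0.21 -0.08 -0.87 0 -1;0 0 -0.21 -0.08 -0.87 0.25 -1;0 0 -0.21 -0.08 -0.87 0.49 -1;0 0 -0.21 -0.08 -0.87 0.49 -1")

```text
time: 14.72
eef_pos: [0.4533, 0.0577, 0.1244]
tcp_rot: [0.687, 0.727, -0.004, -0.005]
contact_force: [-0.5, 0.4, 0.2]
opening: -0.004
finger_force: 0.0
```

```bash
python3 -c "
from h import *
tell()
W=[]
for q in (1.82,1.67,1.52,1.37,1.22,1.07,.92,.77,.62,.47):
    t=np.array([np.cos(q),-np.sin(q)]);d=np.array([-np.sin(q),-np.cos(q)])
    W.append((*(np.array([.0366,.1146])+.1*d-.018*t),.132,np.pi-q))
rows(W)"
```

```text
stand tcp [-0.0558  0.1759  0.1244] F [-0.32  0.5   0.22] t 14.725
(np.float64(-0.05587153130860663), np.float64(0.1567071953167316), 0.132, 1.321592653589793) [-0.0021 -0.0003 -0.001 ] [-0.093  0.023 -0.038]
(np.float64(-0.061125596322240926), np.float64(0.14241560395645603), 0.132, 1.4715926535897932) [-0.0021 -0.0005 -0.0249] [-0.169  0.016 -0.038]
(np.float64(-0.06418495512636273), np.float64(0.12749933409820258), 0.132, 1.621592653589793) [-0.002  -0.0006 -0.0488] [-0.245  0.02  -0.039]
(np.float64(-0.06498090111781774), np.float64(0.11229337300541775), 0.132, 1.771592653589793) [-0.002  -0.0008 -0.0726] [-0.319  0.035 -0.039]
(np.float64(-0.0634955590655956), np.float64(0.0971392137821385), 0.132, 1.9215926535897931) [-0.0019 -0.0009 -0.0965] [-0.391  0.062 -0.039]
(np.float64(-0.05976228654998178), np.float64(0.08237718617409084), 0.132, 2.071592653589793) [-0.0019 -0.0011 -0.1204] [-0.457  0.098 -0.04 ]
(np.float64(-0.05386492482321894), np.float64(0.0683388134963083), 0.132, 2.221592653589793) [-0.0018 -0.0012 -0.1443] [-0.518  0.145 -0.041]
(np.float64(-0.04593591591573265), np.float64(0.055339367334198086), 0.132, 2.371592653589793) [-0.0017 -0.0014 -0.1681] [-0.571  0.199 -0.042]
(np.float64(-0.036153328273656124), np.float64(0.043670787223418085), 0.132, 2.521592653589793) [-0.0016 -0.0015 -0.192 ] [-0.615  0.262 -0.042]
(np.float64(-0.024736857725422747), np.float64(0.033595124317290316), 0.132, 2.6715926535897934) [-0.0015 -0.0017 -0.2159] [-0.649  0.329 -0.043]
```

Call:
send_rows(moves="0 0 0 -0.05 0.02 -0.04 -1;0 0 0 -0.095 0.02 -0.04 -1;0 0 -0.025 -0.17 0.016 -0.04 -1;0 0 -0.049 -0.245 0.02 -0.04 -1;0 0 -0.073 -0.32 0.035 -0.04 -1;0 0 -0.097 -0.39 0.062 -0.04 -1")

```text
time: 15.48
eef_pos: [0.4763, -0.0211, 0.1404]
tcp_rot: [0.435, 0.9, 0.001, 0.002]
contact_force: [-0.1, 1.4, -0.2]
opening: -0.002
finger_force: 0.4
```

```bash
python3 -c "
from h import *
tell()
im=cam('side')
k=lambda q,z:proj(im,st(SP,[.0366-.1*np.sin(q),.1146-.1*np.cos(q),z]))[0].round(0)
print([(q,k(q,.105),k(q,.16)) for q in (1.8,1.5,1.3,1.1)])
show(c0=290,c1=420,r0=225,r1=335)
W=[]
for q in (1.07,.92,.77,.62,.47,.32,.17,.05,-.05):
    t=np.array([np.cos(q),-np.sin(q)]);d=np.array([-np.sin(q),-np.cos(q)])
    W.append((*(np.array([.0366,.1146])+.1*d-.018*t).round(4),.132,np.pi-q))
rows(W)"
```

```text
stand tcp [-0.0581  0.0938  0.1404] F [ 0.37  1.35 -0.21] t 15.475
[(1.8, array([384., 314.]), array([387., 296.])), (1.5, array([382., 300.]), array([385., 282.])), (1.3, array([379., 291.]), array([381., 273.])), (1.1, array([373., 284.]), array([375., 265.]))]
225 --------------------------------------........................---
229 --------------------.--............---........................---
233 --------.--------.....-............---.........................--
237 --------------------------------------...........................
241 ---------.---------------------------............................
245 ---------.--------------------------..-........................--
249 ---------.----------------------------........................---
253 ---------.---------------------..----.-................-....-----
257 -----------------------------------...----................-------
261 ----------.---------------------.....--.-...............---------
265 ----------.----------------------...................-------------
269 ----------.--------------------------...........-..-----------
[... 1485 characters left out ...]
4(-0.0362), np.float64(0.0437), 0.132, 2.521592653589793) [ 0.0002  0.0007 -0.0954] [-0.269  0.017  0.042]
(np.float64(-0.0247), np.float64(0.0336), 0.132, 2.6715926535897934) [ 0.0002  0.0007 -0.1192] [-0.337  0.053  0.043]
(np.float64(-0.0119), np.float64(0.0253), 0.132, 2.8215926535897933) [ 1.000e-04  7.000e-04 -1.431e-01] [-0.398  0.099  0.043]
(np.float64(0.0019), np.float64(0.0191), 0.132, 2.971592653589793) [ 0.      0.0007 -0.167 ] [-0.451  0.153  0.043]
(np.float64(0.0136), np.float64(0.0156), 0.132, 3.0915926535897933) [ 0.      0.0007 -0.1861] [-0.487  0.202  0.044]
(np.float64(0.0236), np.float64(0.0138), 0.132, 3.191592653589793) [-0.      0.0007 -0.202 ] [-0.513  0.246  0.044]
```

The peg is at about (375,270), so the keeper is following at roughly 1.2 rad. I'll carry on round.

Call:
send_rows(moves="0 0 -0.024 -0.047 -0.028 0.02 -1;0 0 -0.048 -0.124 -0.024 0.03 -1;0 0 -0.072 -0.198 -0.009 0.03 -1;0 0 -0.095 -0.269 0.017 0.03 -1;0 0 -0.119 -0.337 0.053 0.03 -1;0 0 -0.143 -0.398 0.099 0.03 -1;0 0 -0.167 -0.451 0.153 0.03 -1")

```text
time: 16.45
eef_pos: [0.5555, -0.0723, 0.1332]
tcp_rot: [-0.073, 0.997, -0.0, 0.0]
contact_force: [-0.1, -0.7, -0.1]
opening: -0.002
finger_force: 0.4
```

```bash
python3 -c "
from h import *
tell()
W=[]
for q in (.1,.0,-.05,-.1):
    t=np.array([np.cos(q),-np.sin(q)]);d=np.array([-np.sin(q),-np.cos(q)])
    W.append((*(np.array([.0366,.1146])+.1*d-.018*t).round(4),.132,np.pi-q))
rows(W)"
```

```text
stand tcp [0.0014 0.0207 0.1332] F [-0.34 -0.67 -0.15] t 16.45
(np.float64(0.0087), np.float64(0.0169), 0.132, 3.041592653589793) [-0.0002  0.0001 -0.0105] [-0.039 -0.013  0.006]
(np.float64(0.0186), np.float64(0.0146), 0.132, 3.141592653589793) [-0.0002  0.0001 -0.0264] [-0.09  -0.016  0.006]
(np.float64(0.0236), np.float64(0.0138), 0.132, 3.191592653589793) [-0.0002  0.0001 -0.0344] [-0.115 -0.016  0.006]
(np.float64(0.0287), np.float64(0.0133), 0.132, 3.241592653589793) [-0.0002  0.0001 -0.0423] [-0.141 -0.014  0.006]
```

Call:
send_rows(moves="0 0 -0.0105 -0.039 -0.013 0 -1;0 0 -0.02 -0.065 -0.015 0 -1;0 0 -0.026 -0.09 -0.016 0 -1;0 0 -0.026 -0.1 -0.016 0 -1;0 0 -0.026 -0.11 -0.016 0 -1;0 0 -0.026 -0.11 -0.016 0 -1")

```text
time: 17.2
eef_pos: [0.5756, -0.0721, 0.1326]
tcp_rot: [-0.154, 0.988, 0.0, -0.002]
contact_force: [-6.3, -1.6, 5.8]
opening: -0.005
finger_force: 3.4
```

```bash
python3 -c "
from h import *
tell()"
```

```text
stand tcp [0.0207 0.0148 0.1326] F [-6.48  0.42  5.83] t 17.2
```

The force rises to 6.5 N at the expected stop. I'll press slightly more, then back off and check both by image.

Call:
send_rows(moves="0 0 0 -0.008 0 0 -1;0 0 0 -0.008 0 0 -1;0 0 0 0.05 0 0 -1;0 0 0 0.3 0 0 -1;0 0 0 0.5 0 -0.2 -1;0 0 0 0.7 0 -0.5 -1;0 0 0 0.7 0.3 -0.5 -1;0 0 0 0.7 0.6 -0.5 -1;0 0 0 0.7 0.6 -0.5 -1")

```text
time: 18.32
eef_pos: [0.4061, 0.0027, 0.2321]
tcp_rot: [-0.156, 0.988, 0.0, 0.001]
contact_force: [-0.1, 0.3, -0.4]
opening: -0.002
finger_force: 0.0
```

```bash
python3 - <<'E'
from h import *
tell()
for n in("side","top"):
    c=cam(n)
    k=lambda q,z:proj(c,st(SP,[.0366-.1*np.sin(q),.1146-.1*np.cos(q),z]))[0].round(1).tolist()
    print(n,[(q,k(q,.105),k(q,.16)) for q in (.3,.15,0,-.1)])
    im=c["image"];r0,r1,c0,c1=(225,330,285,380) if n=="side" else (225,310,215,330)
    for r in range(r0,r1,3): print(r,"".join("." if im[r,x].sum()<200 else ("o" if im[r,x].sum()<330 else "-") for x in range(c0,c1,1)))
E
```

```text
stand tcp [-0.1176  0.1381  0.2321] F [ 0.01  0.33 -0.37] t 18.325
side [(0.3, [338.4, 265.5], [339.0, 246.8]), (0.15, [330.7, 264.8], [330.9, 246.1]), (0, [323.0, 264.9], [322.8, 246.3]), (-0.1, [317.9, 265.5], [317.5, 246.9])]
225 --------------------------------------ooooooooooooooooooooooooooooooooooooo--------------------
228 --------------------oo----------------ooooooooooooooooooooooooooooooooooooo--------------------
231 ---------------------.o---------------o................o..............o...o--------------------
234 ---------------------..---------------o...................o...............oo-------------------
237 ---------------------o.o----------------oooooooooooooooooooooooooooooooooooo-------------------
240 ----------------------..o-----------------------------------------------ooo--------------------
243 ----------------------..o------------------------------------------------oo--------------------
246 -------ooooo---o------o.o---------o.....o------------------------------------------------------
249 --------------oo-------..o--------.......--------------------------
[... 5569 characters left out ...]
----------------------------------------------------------------------------------------------------
297 -------------------------------------------------------------------------------------------------------------------
300 -------------------------------------------------------------------------------------------------------------------
303 -------------------------------------------------------------------------------------------------------------------
306 -------------------------------------------------------------------------------------------------------------------
309 -------------------------------------------------------------------------------------------------------------------
```

In both views the peg matches the keeper's 0 rad position (side view (322,246–264), top view (274,261)). The panel's window strip isn't visible anywhere on the deck, so the panel is still standing, and the robot is clear. I'll hand it in.

```bash
python3 -c "
from plant import ctrl
print(ctrl.sign_off())"
```

```text
the job is handed in; nothing more can be done
None
```

The panel stands leaning against the backstop with the keeper fully closed across it, handed in at about 18 s; the first push slipped and let the panel fall back onto the rail before the second stood it up, and I never moved the bystanders (no final position check).

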